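# Dispense one closure cap and nudge it into the round pocket

### The job

Press the black plunger of the cap dispenser all the way down once and let it come back up, so that one single cap comes out onto the deck. Then push that cap sideways with the fingertips until it drops into the round pocket beside the deck and lies flat in it; slide it, do not pick it up. Leave the other caps in the dispenser and do not disturb the glassware and tools standing around.

Things in the scene. Friction and masses are not known exactly. Their poses are not given: they have to be found in the camera images.
- dispenser: fixed cap dispenser; origin on the bench below the cap stack. x axis level, from the stack out through the outlet along the deck; z up. Flat grey deck 60 mm wide, top 10 mm above the bench, x = -110 to 90 mm, with an 8 mm high end lip from x = 84. Behind the magazine an aluminium spine (30 mm wide, x -55 to -23, 66 mm high) and an aluminium housing (54 mm wide, x -107 to -53, 48 mm high)
- magazine (a point): middle of the four-post magazine with the cap stack, at the height of the deck's top (10 mm above the bench). The magazine is 46 mm square and reaches 66 mm above the bench; two rails 8 mm high guide the outlet and end 24 mm along dispenser x
- plunger_top (a point): middle of the upper face of the black plunger button, 32 mm diameter, at dispenser x = -80 mm, y = 0, 87 mm above the bench when up; it moves with the plunger
- plunger (a joint): travel straight down: 0 up, 0.024 m at its stop. Its spring needs 3 N at first, 8 N at the stop (more if fast) and lifts it again. A full stroke drives a blade 48 mm along dispenser x and ejects the lowest cap: its centre ends at x = 47 mm, up to 69 if pressed fast. When the plunger rises the next cap drops to the deck; a second stroke would eject it
- landing (a point): middle of the open deck where the ejected cap lands: dispenser x = 55 mm, y = 0, at the height of the deck's top
- round_pocket (a point): centre of the floor of the ROUND pocket: 48 mm across, 5 mm deep, dark floor 4 mm above the bench, in a fixed 70 mm square grey plate that adjoins the open deck on one side (which side varies). 65 mm to the side of the deck's middle line, at dispenser x = 47 to 55 mm. The plate's top is 1 mm below the deck's, with no rim between
- square_pocket (a point): centre of the floor of the SQUARE pocket, 48 mm square and 5 mm deep, in a like plate on the opposite side of the deck: not to be used
- cap1_mid (a point): white disc-shaped closure cap, 30 mm diameter, 12 mm thick, about 14 g, loose; the point is its centre, z up its axis. The lowest of the four stacked caps at the start, the one that the first stroke ejects
- cap2_mid (a point): white disc-shaped closure cap, 30 mm diameter, 12 mm thick, about 14 g, loose; the point is its centre, z up its axis. Number 2 from the bottom of the stack at the start; stays in the magazine
- cap3_mid (a point): white disc-shaped closure cap, 30 mm diameter, 12 mm thick, about 14 g, loose; the point is its centre, z up its axis. Number 3 from the bottom of the stack at the start; stays in the magazine
- cap4_mid (a point): white disc-shaped closure cap, 30 mm diameter, 12 mm thick, about 14 g, loose; the point is its centre, z up its axis. Number 4 from the bottom of the stack at the start; stays in the magazine
- vial_a: small glass vial with a white cap, 22 mm diameter, 45 mm high, standing loose beside the dispenser's magazine, on its +y side; origin at the middle of its underside
- vial_b: a vial like vial_a on the -y side
- reagent: amber reagent bottle, 60 mm diameter, 120 mm high, loose, left of the dispenser; origin at the middle of its underside
- beaker: glass beaker, 64 mm diameter, 75 mm high, loose, right of the dispenser; origin at the middle of its underside
- jar: white plastic jar, 60 mm diameter, 70 mm high, loose, right of the dispenser; origin at the middle of its underside
- wrench: small steel wrench lying on the bench, 150 mm long, loose, left of the dispenser
- cap1: the same first cap; origin at the middle of its underside
There are look-alikes about, which are no part of the job. What is shaped like the part that bears round_pocket but pink is not meant. There is more than one size of the dispenser; the one meant has the size given above.

How it is judged:
On the way, in this order (a step that is already met when the one before it is completed fails the run):
1. the plunger is pressed fully down (at least 21 of 24 mm) (value of joint plunger above 0.021 m), for 0.02 s.
2. the plunger is up again and the ejected cap is clear of the magazine, lying on the deck (value of joint plunger below 0.003 m and horizontal distance between cap1_mid and magazine above 0.035 m and height (world z) of cap1_mid below 0.02 m), for 0.1 s.
3. the cap lies flat in the round pocket (horizontal distance between cap1_mid and round_pocket below 0.012 m and z of cap1_mid in the frame of round_pocket below 0.008 m and angle between cap1_mid's own z axis and vertical below 0.1 rad), for 0.2 s.
At the end, for the whole second after the job is handed in: The first cap lies at rest in the round pocket (centre within 12 mm of the pocket's centre in plan, cap centre less than 8 mm above the pocket floor, tilted less than 0.1 rad), the plunger is up (within 3 mm) and the other three caps are in the magazine (within 12 mm of its axis) (all of step 3 and horizontal distance between each of cap2_mid, cap3_mid, cap4_mid and magazine below 0.012 m and value of joint plunger below 0.003 m and linear speed of cap1 below 0.02 m/s); the robot touches nothing.
It fails at once if the cap is lifted: its centre more than 14 mm above where it lies on the deck (height (world z) of cap1_mid above 0.03 m).
It fails at once if a second cap leaves the magazine (12 mm from its axis) (not (horizontal distance between each of cap2_mid, cap3_mid, cap4_mid and magazine below 0.012 m)).
It fails at once if a vial, the bottle, the beaker, the jar or the wrench is shifted by more than 20 mm (distance of any of vial_a, vial_b, reagent, beaker, jar, wrench from where it was at the start of the episode above 0.02 m).
It fails at once if a vial, the bottle, the beaker or the jar is tipped by more than 0.4 rad (angle between any of vial_a, vial_b, reagent, beaker, jar's own z axis and vertical above 0.4 rad).
It also fails if it takes over 43 s, if anything falls off the work surface, if the arm or the gripper's body presses on something with over 40 N, if the wrist force passes 120 N, or if a joint passes its speed limit or range.

### The arm

A 7-joint arm with a two-finger parallel gripper is mounted at the origin on the work surface. World frame = base frame: x ahead of the robot, y to its left, z up, the work surface at z = 0. Lengths are in m, angles in rad, forces in N, time in s.
With the tool pointing down it reaches from about 0.425 to 0.925 m from the base axis. Payload 6.8 kg.
Tool frame: the origin (TCP) lies midway between the tips of the shut fingers; the grasp point (between the pads) lies 19 mm behind it (pinch_z is the z of the grasp point in the tool frame, in m); z points along the fingers, y is the direction in which the jaws open and shut (so a half turn about z gives the same grasp; the last joint's range is limited). The gripper opens to 85 mm and grips with 20 to 120 N. Pads are 22 mm wide; open, the fingers measure 114 mm over their backs; the gripper's body (76 mm by 85 mm) begins 54 mm behind the grasp point. The pads swing forward as they close: fully open they stand 13 mm farther back than shut.
Start: joints at [1.026, 0.477, 0.022, 1.555, -0.011, 1.109, -0.083], TCP at [0.286, -0.612, 0.231] pointing down, gripper open.
Joint ranges: [-2.96, 2.96], [-0.34, 2.1], [-1.41, 1.46], [0.24, 2.44], [-1.37, 4.51], [0.17, 1.92], [-2.96, 2.96]. Speed limits (rad/s): [2.39, 2.39, 3.14, 3.14, 3.14, 3.14, 3.14].

### API

Orientations are given as a unit quaternion [x, y, z, w].
In Python, from rig import * gives the robot as it stands.
- The arm moves only by the tool play_rows, never from a script. Its argument "deltas" is a list of rows, each a list of 3 entries, a list of its own where there are three numbers: the shift along the tool's x, y, z in cm, then the turn, a rotation vector about the tool's x, y, z in rad, then the opening, from -1 (shut) to 1 (fully open). A call has 1 to 10 rows; each row is the pose to reach, as a shift and turn from the pose commanded when the call began, along the tool's axes at that moment; what a row does not reach only later rows make up. A row lasts 1/12 s, in which the tool goes at most 41.7 mm and 7.16 degrees, less where a joint would pass 70% of its speed; a pose out of reach is approached as far as the arm can. A call with a gripper value outside its range is refused whole. The fingers move at their own pace and stop on an object; the grip force is fixed at half the most. Time passes only in rows, so rows that repeat a pose let the fingers close. It gives the time, the measured TCP pose, the force and the opening at its end, in the units of the state.
- get_obs(): the state, without advancing time (a new reading comes with each control period).
- capture(name): name is "side" or "top" or "wrist"; returns a dict with "image" (480x640x3 uint8, red, green, blue), "fx", "fy", "cx", "cy" (pixels), "xyz" and "rotation" of the camera in the world. Camera axes: x right, y up, looking along -z (the intrinsics and any distortion apply to the point x, -y, -z); pixel columns grow to the right and rows downward; lengths in m; the calibration is good to about 2 mm. A picture is of the moment at which its call begins. There is no depth.
- sign_off(): hands the job in, once; it reports no verdict.
Trained networks look in a picture, given as the dict that the camera call returned (one of the last four; its "shot" number tells which), for a name from the list of things; names that differ only in an ending like _2 or _b are one class to them, and where a whole thing is asked for, a point or a joint stands for the part that bears it (a point fixed in the world has none). Each returns a list of dicts, best first, with "p" (0 to 1); they miss things now and then, are a little off and sometimes report something else, mostly with a low value. They report only what shows in the picture. A call takes as long as a camera call. They do not tell look-alikes from the thing itself.
- recognise(picture, thing): "bbox" ([left, top, right, bottom] as shares, 0 to 1, of the picture: columns of its width, rows of its height, round what is visible of it).
- place_of(picture, thing): "location" ([column, row] as shares, 0 to 1, of the picture: columns of its width, rows of its height: a listed point, or the origin of a listed thing).
The state is a dict: "time": time; "qpos": joint angles; "qd": joint speeds; "joint_torque": joint torques, N m; "eef_pos": TCP position; "tcp_rot": TCP orientation; "force": force on the tool from outside, world axes, zero at the start; "wrist_torque": the same for the moment, N m; "opening": finger opening in m.
Only numpy, scipy, OpenCV 4.12 (cv2) and the standard library are available. Lean on these libraries where they do the work, as an engineer would, in place of code of your own. Each camera call takes 0.05 s, during which the arm holds its last target.

## Working session

There is one attempt and no reset: what is moved stays moved. The work goes in short steps, Python scripts to look and compute and a tool call to move; the robot and the scene stay as the last step left them, time stands still between calls to the robot, and variables do not carry over. Pictures are saved under pics/ and viewed, and the job is handed in when it is done.

Besides the shell and the picture viewer there is one more tool, called after ">>>" as a command line: name --argument value ..., lists and objects as JSON in quotes. play_rows: Moves the arm, as the interface text tells. Its arguments: {"type":"object","properties":{"deltas":{"type":"array","items":{"type":"array"}}},"required":["deltas"]}

```bash
ls; mkdir -p pics
cat > h.py <<'E'
from rig import *
import numpy as np, cv2
from scipy.spatial.transform import Rotation as R
def rotm(c):
    r=np.array(c["rotation"],float)
    return r if r.shape==(3,3) else R.from_quat(r).as_matrix()
def ray(c,u,v):
    d=np.array([(u-c["cx"])/c["fx"],-(v-c["cy"])/c["fy"],-1.0])
    return np.array(c["xyz"]),rotm(c)@d
def onz(c,u,v,z):
    o,d=ray(c,u,v); return o+d*(z-o[2])/d[2]
def proj(c,p):
    q=rotm(c).T@(np.array(p)-np.array(c["xyz"]))
    return c["cx"]+c["fx"]*q[0]/-q[2], c["cy"]-c["fy"]*q[1]/-q[2]
def save(c,n): cv2.imwrite(f"pics/{n}.png",c["image"][:,:,::-1])
E
python3 - <<'E'
from h import *
o=get_obs();print({k:np.round(v,3).tolist() for k,v in o.items()})
for n in("top","side"):
    c=capture(n);save(c,n+"0")
    print(n,{k:(np.round(v,4).tolist() if not np.isscalar(v) else v) for k,v in c.items() if k!="image"})
    for t in("dispenser","plunger_top","magazine","landing","round_pocket","square_pocket"):
        for d in place_of(c,t)[:4]:
            l=d["location"];print(t,round(d["p"],2),round(l[0]*640),round(l[1]*480))
E
```

```text
pics
{'time': 0.0, 'qpos': [1.026, 0.478, 0.022, 1.556, -0.012, 1.109, -0.083], 'qd': [-0.001, 0.001, -0.001, 0.001, 0.001, 0.001, -0.0], 'joint_torque': [-0.001, -59.646, 1.608, -28.12, 0.012, 0.009, -0.0], 'eef_pos': [0.285, -0.611, 0.23], 'tcp_rot': [0.976, 0.217, -0.0, -0.001], 'force': [0.384, 0.536, -0.872], 'wrist_torque': [0.015, 0.042, 0.038], 'opening': 0.086}
top {'fx': 501.170452286158, 'fy': 501.170452286158, 'cx': 314.7113544994953, 'cy': 243.54070697981746, 'xyz': [0.4168, -0.0291, 1.1381], 'rotation': [-0.0508, 0.0258, 0.7104, -0.7015], 'shot': 1}
dispenser 0.94 302 221
dispenser 0.77 381 323
plunger_top 0.81 439 311
plunger_top 0.74 332 194
magazine 0.94 299 218
magazine 0.67 380 325
landing 0.9 348 332
landing 0.75 276 224
round_pocket 0.71 290 252
round_pocket 0.56 283 313
round_pocket 0.26 299 218
square_pocket 0.6 266 203
side {'fx': 543.6198366557309, 'fy': 543.6198366557309, 'cx': 314.34366007728863, 'cy': 233.00847177323968, 'xyz': [0.1609, 0.7536, 0.9415], 'rotation': [-0.0871, 0.3778, 0.8959, -0.217], 'shot': 2}
dispenser 0.84 406 256
dispenser 0.83 279 272
plunger_top 0.68 281 218
plunger_top 0.54 417 185
plunger_top 0.23 281 257
magazine 0.96 409 254
magazine 0.56 280 271
landing 0.95 276 288
landing 0.81 404 278
round_pocket 0.76 360 323
round_pocket 0.75 306 290
round_pocket 0.44 282 220
square_pocket 0.57 245 287
square_pocket 0.24 276 266
```

View pics/top0.png

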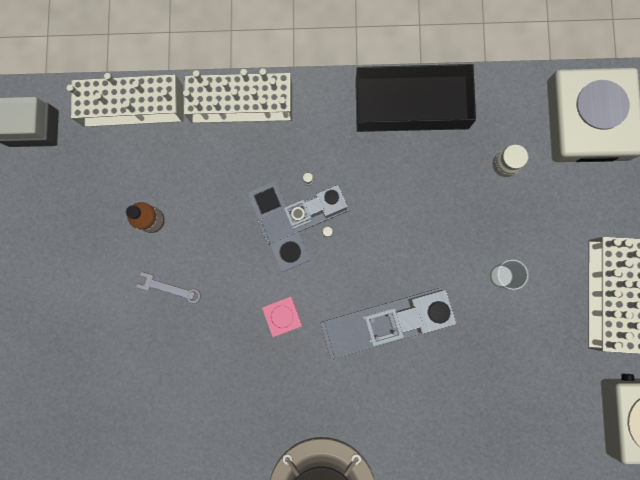

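View pics/side0.png

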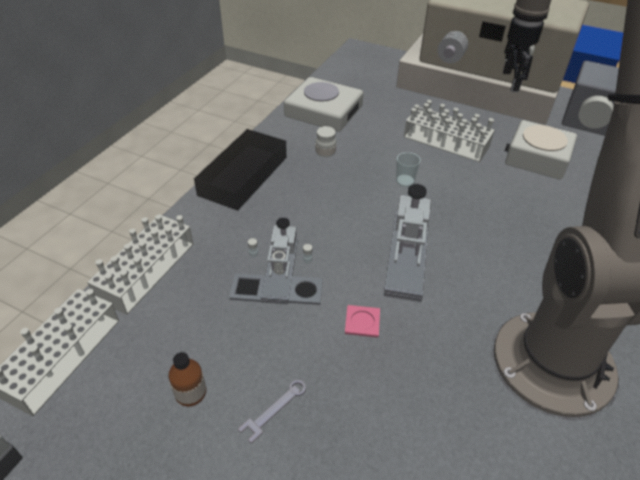

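The top view shows two dispensers. The small one at (298,214) has caps, vials and two pockets, and the large empty one is at (384,325). There is also a pink plate at (282,317). Candidate pixels in the top view:
- **Dispenser:** (298,214) or (384,325)
- **Plunger:** (332,197) or (439,312)
- **Round pocket:** (290,252) or pink (282,317)

My choice is the small dispenser with the grey round pocket. I'll check sizes and a close crop.

Run:
```python
from h import *
c=capture("top")
im=c["image"][165:285,230:370,::-1]
cv2.imwrite("pics/crop.png",cv2.resize(im,None,fx=5,fy=5,interpolation=cv2.INTER_CUBIC))
```

```text
(no output)
```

View pics/crop.png

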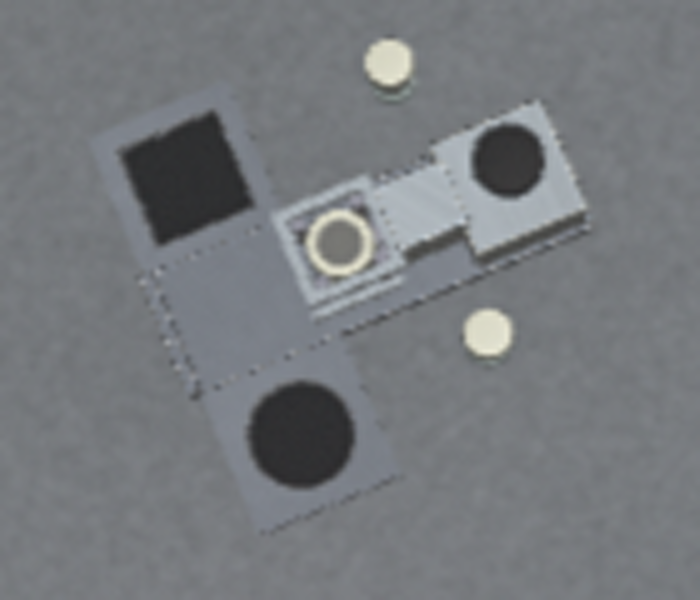

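```bash
cat > fit.py <<'E'
from h import *
from scipy.optimize import least_squares
c=capture("top")
def P(x,y): return (230+x/5-.4,165+y/5-.4)
obs={'round':P(302,435),'sq':P(186,178),'pl':P(508,160),'lipA':P(140,275),'lipB':P(195,398),'deckC':P(590,229),'mag':P(340,243)}
zs=dict(round=.006,sq=.006,pl=.087,lipA=.018,lipB=.018,deckC=.01,mag=.058)
for k in obs: print(k,np.round(onz(c,*obs[k],zs[k]),4))
w={k:onz(c,*obs[k],zs[k])[:2] for k in obs}
print("pl-mag",np.linalg.norm(w['pl']-w['mag']),"round-sq",np.linalg.norm(w['round']-w['sq']),'lip',np.linalg.norm(w['lipA']-w['lipB']))
# round side: sign
ex=(w['mag']-w['pl']);ex/=np.linalg.norm(ex);ey=np.array([-ex[1],ex[0]])
s=np.sign((w['round']-w['mag'])@ey);print("side",s)
def f(p):
    x,y,a,pr,ps=p;r=np.array([[np.cos(a),-np.sin(a)],[np.sin(a),np.cos(a)]])
    loc=dict(round=(pr,65*s),sq=(ps,-65*s),pl=(-80,0),lipA=(90,-30*s),lipB=(90,30*s),deckC=(-110,30*s),mag=(0,0))
    return np.concatenate([np.array([x,y])+r@np.array(loc[k])/1000-w[k] for k in w])
s0=least_squares(f,[*w['mag'],np.arctan2(ex[1],ex[0]),51,51])
print(s0.x,np.round(s0.fun.reshape(-1,2)*1000,1).tolist())
# side-camera check
cs=capture("side")
x,y,a,pr,ps=s0.x
r=np.array([[np.cos(a),-np.sin(a)],[np.sin(a),np.cos(a)]])
for n,l,z in(("round",(pr,65*s),.004),("sq",(ps,-65*s),.004),("pl",(-80,0),.087),("big",0,0)):
    if l: print(n,np.round(proj(cs,[*(np.array([x,y])+r@np.array(l)/1000),z]),1))
g=cv2.resize(cs["image"][200:320,210:350,::-1],None,fx=5,fy=5,interpolation=cv2.INTER_CUBIC)
cv2.imwrite("pics/sidecrop.png",g)
for t in("vial_a","reagent","beaker","jar"):
    for d in place_of(c,t)[:2]:
        l=d["location"];print(t,round(d["p"],2),np.round(onz(c,l[0]*640,l[1]*480,0),3))
E
python3 fit.py
```

```text
round [0.5228 0.0667 0.006 ]
sq [0.6424 0.1196 0.006 ]
pl [ 0.6316 -0.0287  0.087 ]
lipA [0.5957 0.139  0.018 ]
lipB [0.5391 0.114  0.018 ]
deckC [ 0.6147 -0.0656  0.01  ]
mag [0.602  0.0452 0.058 ]
pl-mag 0.07965780420615488 round-sq 0.13081338175989296 lip 0.06184333234494225
side 1.0
[6.01660553e-01 4.50178887e-02 1.96091554e+00 5.00525262e+01
 5.35063023e+01] [[-0.3, -0.1], [-1.0, -0.4], [0.5, -0.2], [-0.5, 0.6], [0.6, 2.8], [1.0, -2.6], [-0.3, -0.2]]
round [306.6 290. ]
sq [248.6 287.2]
pl [283.6 221.2]
vial_a 0.61 [ 0.566 -0.021  0.   ]
vial_a 0.59 [0.684 0.019 0.   ]
reagent 0.57 [0.602 0.391 0.   ]
beaker 0.68 [ 0.469 -0.41   0.   ]
beaker 0.66 [0.633 0.12  0.   ]
jar 0.77 [ 0.717 -0.416 -0.   ]
jar 0.73 [0.677 0.022 0.   ]
```

View pics/sidecrop.png

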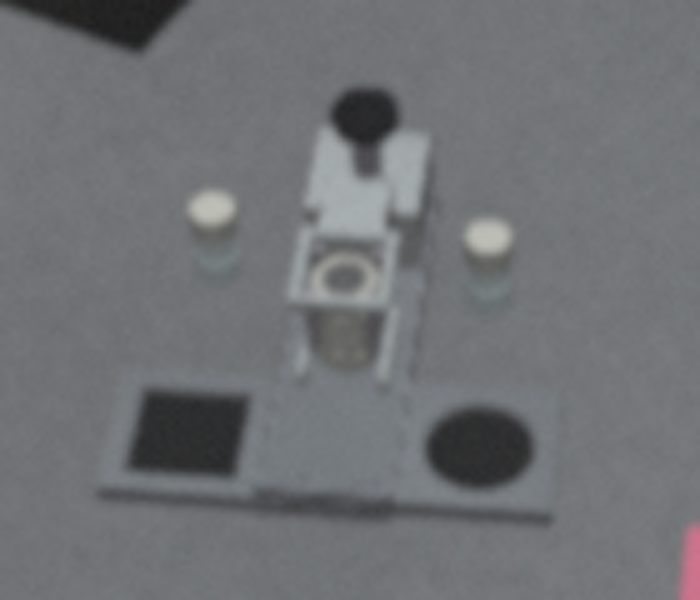

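The measured geometry agrees with the description: lip 62 mm (60 given), plunger to magazine 79.7 mm (80 given), and the pocket side is +y. The side camera matches the fit to 1–2 px. I'm moving towards the plunger.

>>> play_rows --deltas '[[[2.5,-1.7,0],[0,0,0.005],-1],[[5.5,-3.7,0],[0,0,0.01],-1],[[8.5,-5.7,0],[0,0,0.015],-1],[[11.5,-7.7,0],[0,0,0.02],-1],[[14.5,-9.7,0],[0,0,0.03],-1],[[17.5,-11.7,0],[0,0,0.035],-1],[[20.5,-13.7,0],[0,0,0.04],-1],[[23.5,-15.7,0],[0,0,0.045],-1],[[26,-17.5,0],[0,0,0.049],-1],[[28,-19,0],[0,0,0.049],-1]]'

```text
time: 1.88
eef_pos: [0.4605, -0.3182, 0.2316]
tcp_rot: [0.981, 0.194, 0.0, -0.0]
force: [-0.1, -0.3, 0.1]
opening: -0.0002
```

```bash
cat > d.py <<'E'
import sys
from h import *
a=1.96092;o0=np.array([.60166,.04502])
dx=np.array([np.cos(a),np.sin(a)]);dy=np.array([-dx[1],dx[0]])
def to(x,y,z):
    "dispenser mm -> tool deltas cm"
    o=get_obs();w=o0+dx*x/1000+dy*y/1000
    T=R.from_quat(o["tcp_rot"]).as_matrix()
    return np.round(T.T@(np.array([*w,z/1000])-o["eef_pos"])*100,2), np.round([(np.array(o["eef_pos"][:2])-o0)@dx*1000,(np.array(o["eef_pos"][:2])-o0)@dy*1000,o["eef_pos"][2]*1000],1)
def yawerr():
    T=R.from_quat(get_obs()["tcp_rot"]).as_matrix(); print("yaw to add about tool z",-np.arctan2(np.cross(T[:2,1],-dx)*1,T[:2,1]@-dx), "tilt",T[:,2])
if __name__=="__main__":
    print(to(*map(float,sys.argv[1:4])));yawerr();o=get_obs();print(o["time"],o["force"],o["opening"])
E
python3 d.py -80 0 140
```

```text
(array([ 26.86, -20.23,   9.19]), array([-282.3,  268.7,  231.6]))
yaw to add about tool z -5.507913931190499e-05 tilt [ 9.16557937e-04  3.78544255e-04 -9.99999508e-01]
1.8833 [-0.14996703 -0.34597007  0.07003516] -0.00015837257897858222d.py:11: DeprecationWarning: Arrays of 2-dimensional vectors are deprecated. Use arrays of 3-dimensional vectors instead. (deprecated in NumPy 2.0)
  T=R.from_quat(get_obs()["tcp_rot"]).as_matrix(); print("yaw to add about tool z",-np.arctan2(np.cross(T[:2,1],-dx)*1,T[:2,1]@-dx), "tilt",T[:,2])
```

>>> play_rows --deltas '[[[3,-2.2,0.5],[0,0,0],-1],[[6,-4.5,1.5],[0,0,0],-1],[[9,-6.8,2.5],[0,0,0],-1],[[12,-9,3.5],[0,0,0],-1],[[15,-11.3,4.5],[0,0,0],-1],[[18,-13.5,5.5],[0,0,0],-1],[[21,-15.8,6.5],[0,0,0],-1],[[24,-18,7.5],[0,0,0],-1],[[26,-19.5,8.5],[0,0,0],-1],[[26.9,-20.2,9.2],[0,0,0],-1]]'

```text
time: 2.72
eef_pos: [0.633, -0.0269, 0.1385]
tcp_rot: [0.981, 0.195, 0.001, -0.001]
force: [0.3, 0.5, -0.1]
opening: -0.0001
```

```bash
python3 -W ignore - <<'E'
from d import *
c=capture("wrist");save(c,"w1");print(to(-80,0,63));yawerr()
print(np.round(c["xyz"],3),proj(c,[*(o0-dx*.08),.087]),proj(c,[*get_obs()["eef_pos"]]),[np.round(np.array(d["location"])*[640,480]) for d in place_of(c,"plunger_top")])
E
```

```text
(array([-0.12,  0.23,  7.42]), array([-77.9,  -1.2, 137.2]))
yaw to add about tool z 0.0037514214866651843 tilt [-0.00122134  0.00276025 -0.99999544]
[ 0.698 -0.001  0.282] (np.float64(329.4880474430269), np.float64(269.95967178727057)) (np.float64(325.563895610336), np.float64(304.6217057607095)) [array([332., 270.]), array([218., 253.])]
```

View pics/w1.png

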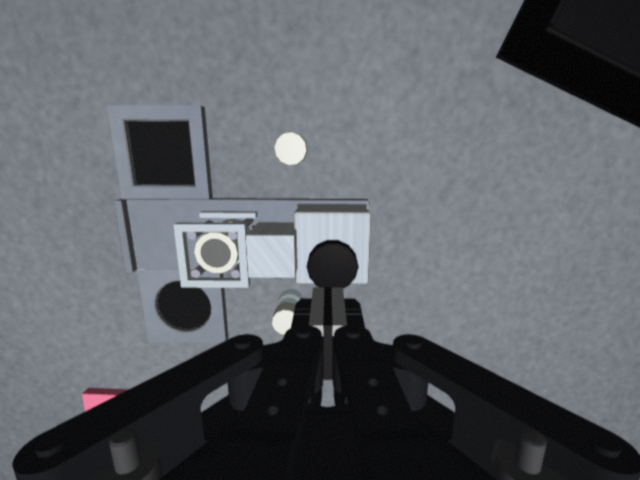

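The wrist view shows the black button at (332,266), where I predicted it. I'll approach to just above it, then press slowly.

>>> play_rows --deltas '[[[0,0.2,2],[0,0,0],-1],[[-0.1,0.2,3.5],[0,0,0],-1],[[-0.1,0.2,4.2],[0,0,0],-1],[[-0.1,0.2,4.5],[0,0,0],-1],[[-0.1,0.2,4.5],[0,0,0],-1]]'

```text
time: 3.23
eef_pos: [0.6309, -0.0362, 0.0943]
tcp_rot: [0.981, 0.192, -0.0, 0.0]
force: [-0.9, 0.1, -0.5]
opening: -0.0003
```

```bash
python3 -W ignore d.py -80 0 63
```

```text
(array([ 0.39, -0.62,  3.13]), array([-86.2,   3.9,  94.3]))
yaw to add about tool z -0.004239531800639662 tilt [-6.73936121e-04 -6.99221725e-04 -9.99999528e-01]
3.2333 [-0.88199206  0.0541487  -0.51134497] -0.0002704764606272014
```

>>> play_rows --deltas '[[[0.2,-0.3,0.2],[0,0,0],-1],[[0.4,-0.6,0.6],[0,0,0],-1],[[0.4,-0.6,0.9],[0,0,0],-1],[[0.4,-0.6,1.2],[0,0,0],-1],[[0.4,-0.6,1.5],[0,0,0],-1],[[0.4,-0.6,1.8],[0,0,0],-1],[[0.4,-0.6,2.0],[0,0,0],-1],[[0.4,-0.6,2.2],[0,0,0],-1]]'

```text
time: 3.9
eef_pos: [0.6337, -0.0262, 0.0733]
tcp_rot: [0.981, 0.193, 0.001, -0.0]
force: [-1.0, 1.6, 6.0]
opening: -0.0003
```

```bash
python3 -W ignore d.py -80 0 63
```

```text
(array([-0.26,  0.19,  1.03]), array([-78.1,  -2.6,  73.3]))
yaw to add about tool z -0.0013598690830836772 tilt [ 0.00199694  0.00108985 -0.99999741]
3.9 [-0.97467188  1.64369952  6.04441099] -0.0002656147960765826
```

>>> play_rows --deltas '[[[0,0,0.2],[0,0,0],-1],[[0,0,0.4],[0,0,0],-1],[[0,0,0.6],[0,0,0],-1],[[0,0,0.8],[0,0,0],-1],[[0,0,1.0],[0,0,0],-1],[[0,0,1.1],[0,0,0],-1],[[0,0,1.15],[0,0,0],-1],[[0,0,1.15],[0,0,0],-1]]'

```text
time: 4.57
eef_pos: [0.6338, -0.0262, 0.063]
tcp_rot: [0.981, 0.193, 0.001, -0.0]
force: [-3.9, 2.4, 15.6]
opening: 0.0001
```

```bash
python3 -W ignore d.py -80 0 63
```

```text
(array([-0.26,  0.19,  0.  ]), array([-78.1,  -2.6,  63. ]))
yaw to add about tool z -0.0014748146689564764 tilt [ 2.02560533e-03  9.02880568e-04 -9.99997541e-01]
4.5667 [-3.92757799  2.37509427 15.62846295] 0.00010952629688585965
```

>>> play_rows --deltas '[[[0,0,0.05],[0,0,0],-1],[[0,0,0.1],[0,0,0],-1],[[0,0,0.1],[0,0,0],-1]]'

```text
time: 4.82
eef_pos: [0.6338, -0.0262, 0.063]
tcp_rot: [0.981, 0.193, 0.001, -0.0]
force: [-8.0, 2.5, 22.6]
opening: -0.0001
```

```bash
python3 -W ignore d.py -80 0 63
python3 - <<'E'
from h import *
c=capture("side")
cv2.imwrite("pics/side1.png",cv2.resize(c["image"][180:320,210:370,::-1],None,fx=4,fy=4,interpolation=cv2.INTER_CUBIC))
E
```

```text
(array([-0.27,  0.19, -0.01]), array([-78.1,  -2.7,  63. ]))
yaw to add about tool z -0.0015367549277559168 tilt [ 2.17151066e-03  7.49559925e-04 -9.99997361e-01]
4.8167 [-8.04520823  2.46403268 22.57267965] -0.00013903611433651784
```

View pics/side1.png

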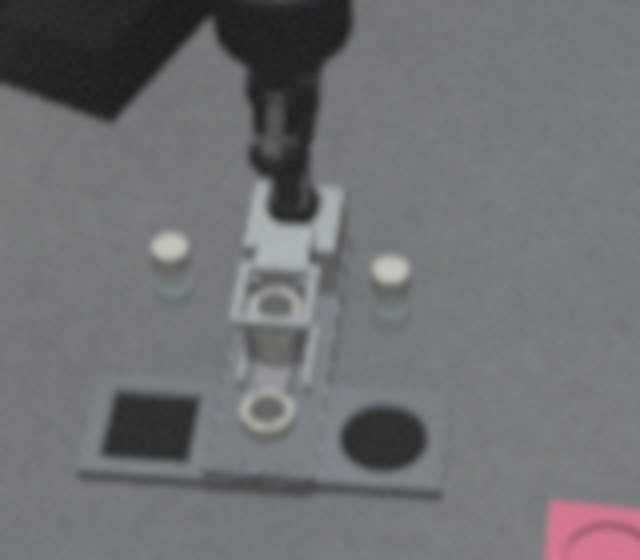

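The plunger is at its stop: z holds at 63 mm while the force rises. The cap is out at crop (268,412), image (277,283). I'll let the plunger rise.

>>> play_rows --deltas '[[[0,0,-0.4],[0,0,0],-1],[[0,0,-0.8],[0,0,0],-1],[[0,0,-1.2],[0,0,0],-1],[[0,0,-1.6],[0,0,0],-1],[[0,0,-2.0],[0,0,0],-1],[[0,0,-2.5],[0,0,0],-1],[[0,0,-3.5],[0,0,0],-1],[[0,0,-5],[0,0,0],-1],[[0,0,-6.5],[0,0,0],-1],[[0,0,-7.5],[0,0,0],-0.7]]'

```text
time: 5.7
eef_pos: [0.6328, -0.0282, 0.1362]
tcp_rot: [0.981, 0.192, 0.0, 0.0]
force: [0.3, -0.6, 0.1]
opening: 0.0109
```

```bash
cat > cap.py <<'E'
from d import *
for n in("top","side"):
    c=capture(n)
    p=proj(c,[*(o0+dx*.047),.022]);u,v=map(int,p)
    g=c["image"][v-50:v+50,u-60:u+60,::-1]
    cv2.imwrite(f"pics/{n}_{sys.argv[1]}.png",cv2.resize(g,None,fx=5,fy=5,interpolation=cv2.INTER_CUBIC))
    im=c["image"].astype(int)
    # cap ring: bright warm pixels
    m=((im.min(2)>150)&(im[:,:,0]-im[:,:,2]>8)).astype(np.uint8)
    q=np.zeros_like(m);q[v-50:v+50,u-60:u+60]=1
    m=cv2.morphologyEx(m*q,cv2.MORPH_CLOSE,np.ones((5,5)))
    k,_,st,ce=cv2.connectedComponentsWithStats(m)
    for i in range(1,k):
        if st[i,4]>15:
            w=onz(c,*ce[i],.022)[:2]-o0; print(n,"blob",st[i].tolist(),"disp mm",np.round([w@dx*1000,w@dy*1000],1))
    for d in place_of(c,"cap1_mid")[:4]:
        l=np.array(d["location"])*[640,480];w=onz(c,*l,.016)[:2]-o0
        print(n,round(d["p"],2),np.round(l),"disp mm",np.round([w@dx*1000,w@dy*1000],1))
E
python3 -W ignore cap.py a
```

```text
top blob [291, 208, 13, 13, 73] disp mm [ 1.1 -6.5]
top blob [274, 218, 12, 13, 75] disp mm [47.3 -0.4]
top 0.72 [282. 224.] disp mm [42.6  0.6]
top 0.28 [499. 162.] disp mm [-465.6   64.8]
side 0.62 [276. 281.] disp mm [41.  -5.3]
```

View pics/side_a.png

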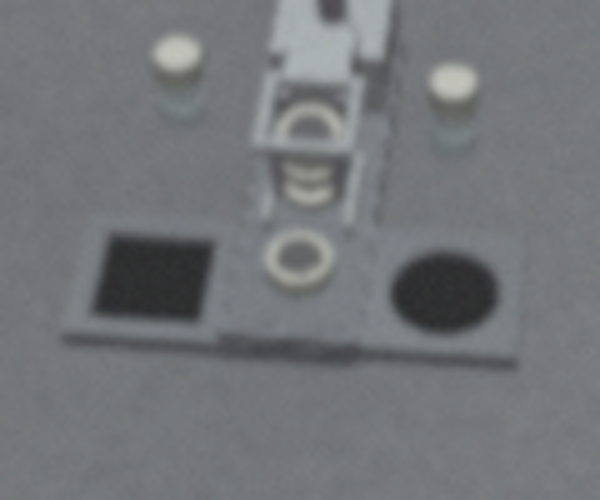

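View pics/top_a.png

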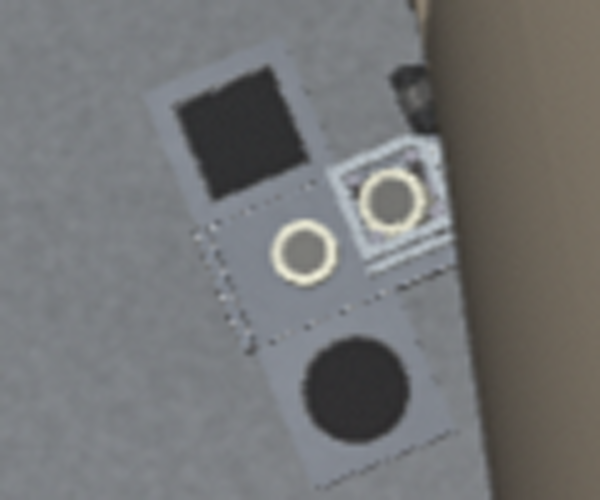

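The cap lies at dispenser (47.3, −0.4) mm as expected, and the plunger is up. The wide finger links could graze the magazine in the current yaw. I'll turn the gripper 90° so the flat finger back pushes the cap.

```bash
python3 -W ignore d.py 48 -45 140; python3 -c "
from rig import *;print(get_obs()['qpos'])"
```

```text
(array([  4.39, -12.72,  -0.55]), array([-79.1,  -0.8, 134.5]))
yaw to add about tool z -0.002635914880998231 tilt [-4.48745135e-04 -3.06953264e-04 -9.99999852e-01]
5.9 [-0.46373652 -0.28619835  0.00873415] 0.012766278175233691
[ 0.0881174   0.5172771  -0.19368844  1.73524497  0.12203706  0.90125457
 -1.34006936]
```

>>> play_rows --deltas '[[[0.4,-1.2,-0.5],[0,0,-0.12],-1],[[0.8,-2.5,-0.5],[0,0,-0.24],-1],[[1.2,-3.8,-0.5],[0,0,-0.36],-1],[[1.6,-5,-0.5],[0,0,-0.48],-1],[[2,-6.2,-0.5],[0,0,-0.6],-1],[[2.5,-7.5,-0.5],[0,0,-0.72],-1],[[3,-8.8,-0.5],[0,0,-0.84],-1],[[3.5,-10,-0.5],[0,0,-0.96],-1],[[4,-11.4,-0.5],[0,0,-1.08],-1],[[4.4,-12.7,-0.5],[0,0,-1.2],-1]]'

```text
time: 6.73
eef_pos: [0.6247, 0.1072, 0.1384]
tcp_rot: [0.699, 0.715, -0.001, -0.001]
force: [-0.1, 0.3, 0.6]
opening: -0.0
```

>>> play_rows --deltas '[[[0,0,0],[0,0,-0.12],-1],[[0,0,0],[0,0,-0.24],-1],[[0,0,0],[0,0,-0.37],-1],[[0,0,0],[0,0,-0.37],-1],[[0,0,0],[0,0,-0.37],-1]]'

```text
time: 7.15
eef_pos: [0.6249, 0.1064, 0.1386]
tcp_rot: [0.559, 0.829, -0.001, -0.001]
force: [-0.2, 0.2, -0.4]
opening: -0.0
```

```bash
sed -i 's/-dx)\*1,T\[:2,1\]@-dx/-dy)*1,T[:2,1]@-dy/' d.py; python3 -W ignore d.py 48 -45 40
```

```text
(array([0.  , 0.04, 9.86]), array([ 47.9, -44.8, 138.6]))
yaw to add about tool z -0.006594807198173667 tilt [-1.98802418e-03  2.59397109e-05 -9.99998024e-01]
7.15 [-0.16345329  0.18197321 -0.3858809 ] -3.554206058889055e-05
```

>>> play_rows --deltas '[[[0,0,3],[0,0,-0.007],-1],[[0,0,6],[0,0,-0.007],-1],[[0,0,8.5],[0,0,-0.007],-1],[[0,0,10],[0,0,-0.007],-1],[[0,0,11],[0,0,-0.007],-1],[[0,0,11.8],[0,0,-0.007],-1],[[0,0,12.3],[0,0,-0.007],-1],[[0,0,12.5],[0,0,-0.007],-1],[[0,0,12.5],[0,0,-0.007],-1]]'

```text
time: 7.9
eef_pos: [0.6259, 0.1069, 0.0153]
tcp_rot: [0.555, 0.832, 0.0, 0.0]
force: [-0.0, -0.5, 0.1]
opening: 0.0003
```

```bash
python3 -W ignore d.py 48 -20 13;python3 -W ignore cap.py b
```

```text
(array([ 0.01, -2.6 ,  0.22]), array([ 48. , -46. ,  15.3]))
yaw to add about tool z 0.0034527706268262506 tilt [ 7.97301721e-04  1.56496947e-04 -9.99999670e-01]
7.9 [-0.0238371  -0.50710308  0.12936193] 0.00031676365042787526
top blob [303, 174, 10, 8, 66] disp mm [-52.8 -74.5]
side 0.67 [276. 283.] disp mm [45.4 -4. ]
side 0.46 [242. 288.] disp mm [ 67.1 -76.4]
```

View pics/side_b.png

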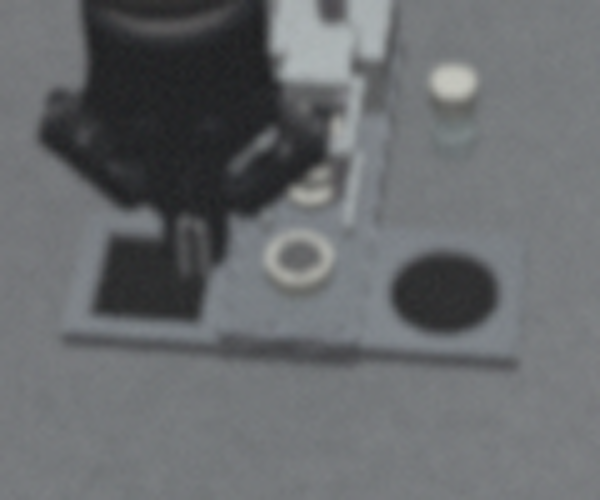

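The wrist and fingers stand clear beside the cap: fingers at crop (190,260), cap at (298,258). I'll push in −tool y.

>>> play_rows --deltas '[[[0,-0.4,0.2],[0,0,0],-1],[[0,-0.8,0.2],[0,0,0],-1],[[0,-1.2,0.2],[0,0,0],-1],[[0,-1.6,0.2],[0,0,0],-1],[[0,-2,0.2],[0,0,0],-1],[[0,-2.4,0.2],[0,0,0],-1],[[0,-2.8,0.2],[0,0,0],-1],[[0,-3.2,0.2],[0,0,0],-1],[[0,-3.6,0.2],[0,0,0],-1],[[0,-4,0.2],[0,0,0],-1]]'

```text
time: 8.93
eef_pos: [0.5882, 0.0912, 0.0128]
tcp_rot: [0.555, 0.832, 0.0, 0.0]
force: [0.8, 0.1, 0.4]
opening: 0.0002
```

```bash
python3 -W ignore d.py 48 34 13;python3 -W ignore cap.py c
```

```text
(array([ 0.03, -3.91, -0.02]), array([47.9, -5.1, 12.8]))
yaw to add about tool z 0.0038256436854028344 tilt [ 6.46993220e-05  2.16180480e-05 -9.99999998e-01]
8.9333 [0.82949663 0.11541791 0.36545402] 0.00018680962432430297
top blob [303, 174, 10, 8, 66] disp mm [-52.8 -74.5]
side 0.72 [286. 281.] disp mm [38.1 18.2]
```

View pics/side_c.png

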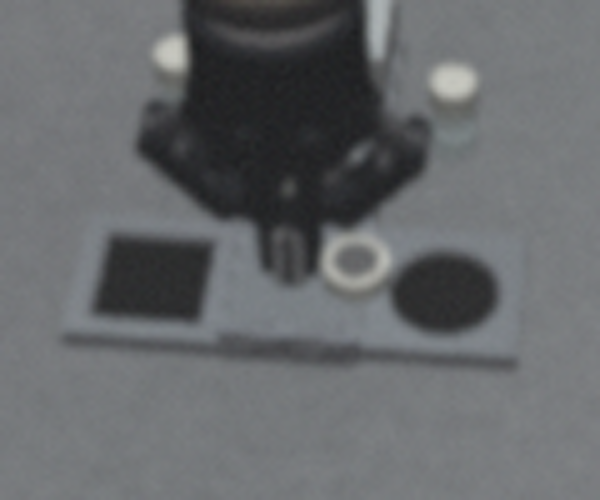

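```bash
cat > pt.py <<'E'
from d import *
c=capture("side");u,v=map(int,proj(c,[*(o0+dx*.047),.022]))
for a in sys.argv[1:]:
    x,y=map(float,a.split(","));w=onz(c,u-60+x/5-.4,v-50+y/5-.4,.022)[:2]-o0
    print(np.round([w@dx*1000,w@dy*1000],1))
E
python3 -W ignore pt.py 298,258 356,263
```

```text
[48.6 -2.7]
[49.2 23.2]
```

The cap is at about (48, 25.5) mm, moving straight. I'll continue into the pocket.

>>> play_rows --deltas '[[[0,-0.4,0],[0,0,0],-1],[[0,-0.8,0],[0,0,0],-1],[[0,-1.2,0],[0,0,0],-1],[[0,-1.6,0],[0,0,0],-1],[[0,-2,0],[0,0,0],-1],[[0,-2.3,0],[0,0,0],-1],[[0,-2.6,0],[0,0,0],-1],[[0,-2.9,0],[0,0,0],-1],[[0,-3.2,0],[0,0,0],-1],[[0,-3.4,0],[0,0,0],-1]]'

```text
time: 10.02
eef_pos: [0.5567, 0.078, 0.0127]
tcp_rot: [0.555, 0.832, -0.0, -0.0]
force: [0.4, 1.0, 0.4]
opening: -0.0001
```

```bash
python3 -W ignore d.py 48 34 13;python3 -W ignore cap.py e
```

```text
(array([ 0.04, -0.5 , -0.03]), array([47.6, 29. , 12.7]))
yaw to add about tool z 0.0037823334783151155 tilt [-3.66694299e-04 -2.45591716e-04 -9.99999903e-01]
10.0167 [0.39118046 0.99526847 0.37406755] -0.00012521316338045448
top blob [303, 174, 10, 8, 65] disp mm [-52.6 -74.5]
top blob [323, 227, 9, 9, 70] disp mm [-45.2  56.6]
side 0.52 [300. 284.] disp mm [43.6 49.2]
```

View pics/side_e.png

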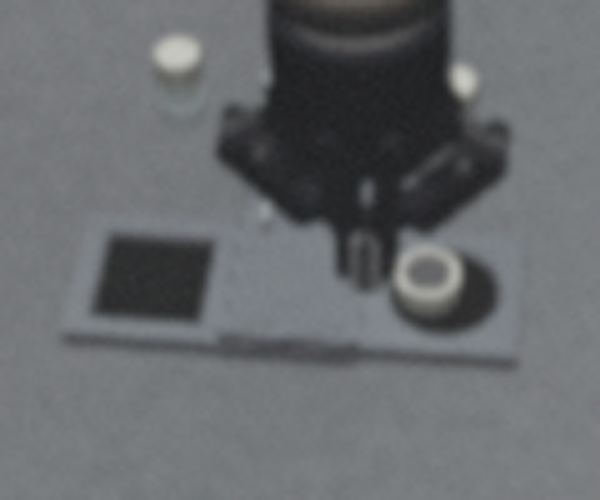

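>>> play_rows --deltas '[[[0,-0.2,0],[0,0,0],-1],[[0,-0.4,0],[0,0,0],-1],[[0,-0.5,0],[0,0,0],-1],[[0,-0.5,0],[0,0,0],-1],[[0,0.5,0],[0,0,0],-1],[[0,1.5,0],[0,0,0],-1],[[0,2.5,-0.5],[0,0,0],-1],[[0,3.5,-2],[0,0,0],-1],[[0,4,-4],[0,0,0],-1],[[0,4,-7],[0,0,0],-1]]'

```text
time: 11.05
eef_pos: [0.5949, 0.0947, 0.0823]
tcp_rot: [0.555, 0.832, -0.0, -0.001]
force: [0.7, 0.5, 0.2]
opening: 0.0002
```

>>> play_rows --deltas '[[[0,2,-3],[0,0,0],-1],[[0,5,-5],[0,0,0],-1],[[0,8,-7],[0,0,0],-1],[[0,11,-8],[0,0,0],-1],[[0,14,-8],[0,0,0],-1],[[0,14,-8],[0,0,0],-1]]'

```text
time: 11.55
eef_pos: [0.7284, 0.1509, 0.1643]
tcp_rot: [0.555, 0.832, 0.003, 0.001]
force: [-1.9, -0.8, -0.7]
opening: -0.0
```

```bash
python3 -W ignore d.py 48 34 13;python3 -W ignore cap.py f; python3 -c "
from h import *
c=capture('top');save(c,'topf');c=capture('side');save(c,'sidef')"
```

```text
(array([ -0.12, -19.24,  15.01]), array([  49.7, -157.5,  164.3]))
yaw to add about tool z 0.004459956724857611 tilt [ 0.00499025  0.00416882 -0.99997886]
11.55 [-1.93698005 -0.81215856 -0.74364713] -2.0305944379002553e-05
side 0.57 [298. 286.] disp mm [50.4 46.6]
```

View pics/side_f.png

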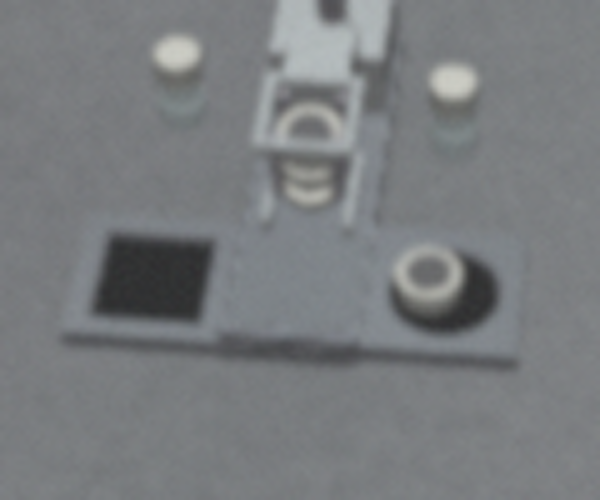

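View pics/top_f.png

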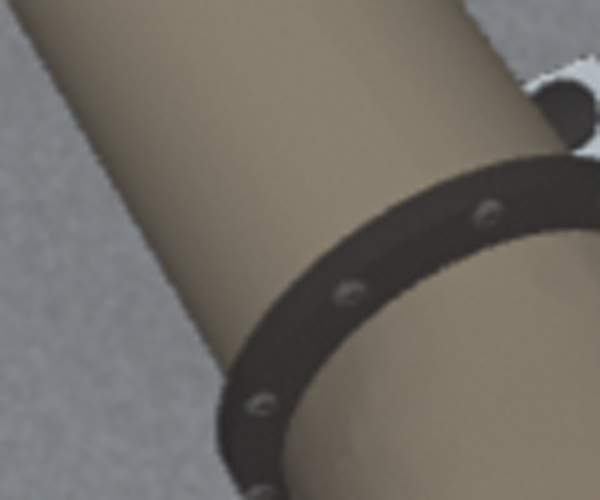

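View pics/sidef.png

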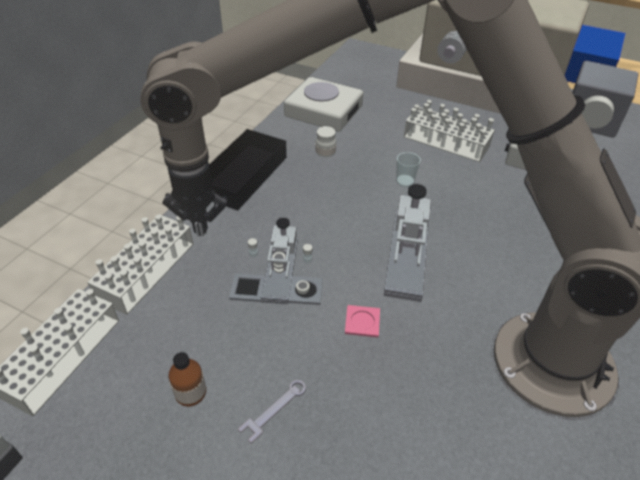

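```bash
python3 -W ignore - <<'E'
from d import *
c=capture("side");u,v=map(int,proj(c,[*(o0+dx*.047),.022]))
pk=o0+dx*.05005+dy*.065
def cr(p,z): 
    q=proj(c,[*p,z]);return np.round([(q[0]-u+60+.4)*5,(q[1]-v+50+.4)*5])
print("pocket",cr(pk,.006))
for z in(.016,.022,.021):
    w=onz(c,u-60+428/5-.4,v-50+273/5-.4,z)[:2]-o0;print(z,np.round([w@dx*1000,w@dy*1000],1))
g=c["image"][v-20:v+25,u+5:u+55,::-1]
cv2.imwrite("pics/z.png",cv2.resize(g,None,fx=14,fy=14,interpolation=cv2.INTER_CUBIC))
print(get_obs()["eef_pos"],get_obs()["qpos"])
E
```

```text
pocket [450. 294.]
0.016 [47.1 54.9]
0.022 [52.1 55.4]
0.021 [51.3 55.4]
[0.72279249 0.14679811 0.16281588] [ 0.05638894  0.70202915 -0.55263464  1.41424557  0.38383172  1.13386837
 -0.15949231]
```

View pics/z.png

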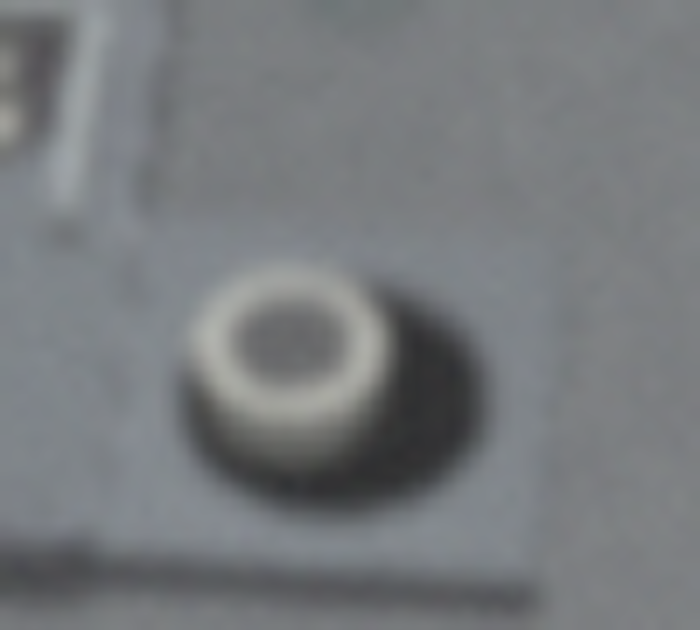

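The cap looks to be in the pocket at its back-left side, but I want a second view to confirm it lies flat.

>>> play_rows --deltas '[[[0,-2,0],[0,0,0],-1],[[0,-5,0],[0,0,0],-1],[[0,-8,0],[0,0,0],-1],[[0,-10,0],[0,0,0],-1],[[0,-10,0],[0,0,0],-1],[[0,-10,0],[0,0,0],-1]]'

```text
time: 12.4
eef_pos: [0.6304, 0.1079, 0.1634]
tcp_rot: [0.555, 0.832, -0.0, 0.0]
force: [1.9, 0.1, -0.7]
opening: -0.0
```

```bash
python3 -W ignore - <<'E'
from d import *
c=capture("wrist");save(c,"w2")
print(to(0,0,0)[1],c["xyz"])
pk=o0+dx*.05005+dy*.065
print("pocket floor",proj(c,[*pk,.004]),"rim",proj(c,[*pk,.009]))
for z in (.004,.009):
  print([tuple(np.round(proj(c,[*(pk+.024*(dx*np.cos(t)+dy*np.sin(t))),z])).tolist()) for t in np.arange(0,6.3,np.pi/2)])
E
```

```text
[ 47.6 -51.6 163.5] [0.60392767 0.17255243 0.30718974]
pocket floor (np.float64(200.56399313065805), np.float64(223.05471620624078)) rim (np.float64(198.56454986894826), np.float64(224.25503665916386))
[(198.0, 197.0), (174.0, 223.0), (203.0, 248.0), (227.0, 223.0), (198.0, 197.0)]
[(196.0, 198.0), (172.0, 224.0), (201.0, 250.0), (225.0, 224.0), (196.0, 198.0)]
```

View pics/w2.png

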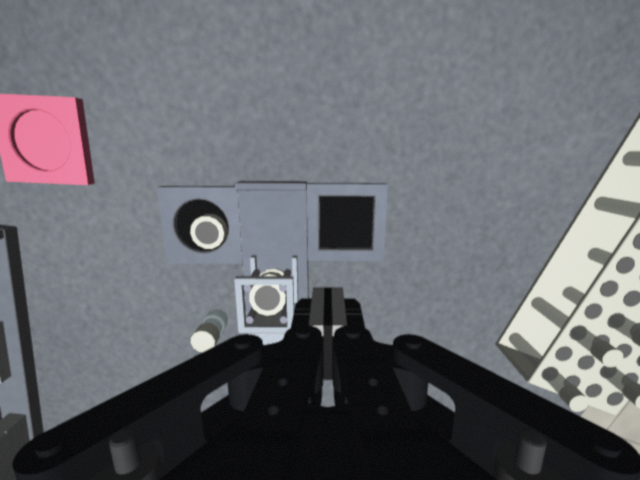

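```bash
python3 -W ignore - <<'E'
from d import *
c=capture("wrist")
cv2.imwrite("pics/w2z.png",cv2.resize(c["image"][180:270,150:260,::-1],None,fx=6,fy=6,interpolation=cv2.INTER_CUBIC))
for z in(.016,.02):
    w=onz(c,206.5,231.8,z)[:2]-o0;print(z,np.round([w@dx*1000,w@dy*1000],1))
w=onz(c,201,225,.005)[:2]-o0;print("pocket seen",np.round([w@dx*1000,w@dy*1000],1))
E
```

```text
0.016 [45.2 54.7]
0.02 [46.2 53.2]
pocket seen [48.8 63.1]
```

View pics/w2z.png

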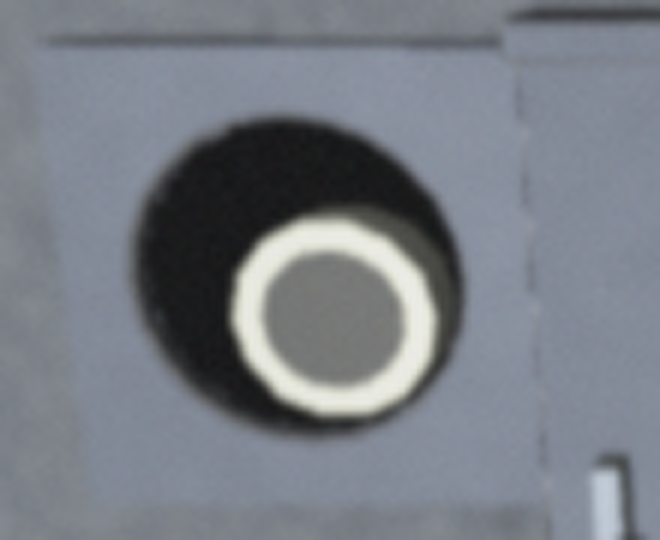

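The wrist close-up shows the whole cap base inside the dark pocket floor, resting against the wall. It is about 9 mm off centre, which is the geometric maximum for a cap lying flat, and the limit is 12 mm. The stack is intact and the arm is clear, so I'm handing in.

```bash
python3 -c "
from rig import *;o=get_obs();print(o['time'],o['force'],o['eef_pos']);print(sign_off())"
```

```text
12.5 [ 0.80476186 -0.20041333  0.5915259 ] [0.63178775 0.10908878 0.16335011]
the job is handed in; nothing more can be done
None
```

I pressed the small dispenser's plunger once, slowly, to its stop and let it rise. One cap came out at dispenser x ≈ 47 mm. I slid it sideways with the closed fingertips into the grey round pocket, moved the arm clear and handed the job in at 12.5 s.

**Last checks**
- **Cap in the pocket:** The side and wrist pictures show the cap wholly inside the round pocket, lying flat against the wall nearest the dispenser. It is about 9 mm off centre, and the limit is 12 mm.
- **Rest of the scene:** The remaining caps are still in the magazine, the plunger is up, and both vials stand where they were. The bottle, beaker, jar and wrench look unmoved by eye; I did not measure them.
- **Arm:** It was clear of everything, with the measured force around 1 N.

**What disagreed or could not be checked**
- The side-camera positions differed from the top-camera ones by 1–2 mm.
- The last 5 mm nudge did not visibly move the cap.
- The arm blocked the top view of the pocket after I backed off, so I checked the pocket with the wrist camera instead.

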